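# Clear the station and slide in the mirror mount

### The job

The hex driver is lying on the taped outline where the mirror mount has to stand. Lay the driver flat on the floor of the open drawer (do not drop it in), then slide the mirror mount along the table top, without lifting or tipping it, until its base is centred inside the outline that the driver was lying on, its long side along the outline's long side (either way round). Leave everything else on the table where it is, and let go of everything at the end.

Things in the scene. Friction and masses are not known exactly. Their poses are not given: they have to be found in the camera images.
- mount: Mirror mount, 0.4 to 0.8 kg: dark steel base plate 100 (x) x 70 (y) x 14 mm thick; on its middle an aluminium upright plate 64 (x) x 16 (y) mm, from 14 to 84 mm high, with a round mirror on its -y face and two small brass screws on its +x edge (to x = 40 mm). Grip the upright plate across its 16 mm. Origin: centre of the underside; z up.
- driver: Hex driver lying flat: black plastic handle 90 (x) x 26 (y) x 24 (z) mm, thin steel shaft 60 mm long and 7 mm thick sticking out at +x; 150 mm overall, 0.11 kg. Origin: centre of the handle's underside (handle x -45 to 45 mm, shaft to 105 mm).
- driver_butt (a point): Rear end of the driver's handle, on its axis, 12 mm above its underside.
- driver_tip (a point): Tip of the driver's shaft, on its axis, 12 mm above the handle's underside.
- mark_work: Tape outline on the table (flat, no thickness to speak of), rectangle 114 (x) x 84 (y) mm inside, tape 8 mm wide; origin at its centre on the table, x along its long side. Looks the same either way round. The one on which the driver lies at the start; the mount belongs here.
- mark_park: Tape outline on the table (flat, no thickness to speak of), rectangle 114 (x) x 84 (y) mm inside, tape 8 mm wide; origin at its centre on the table, x along its long side. Looks the same either way round. The one on which the mount stands at the start.
- mark_spare: Tape outline on the table (flat, no thickness to speak of), rectangle 114 (x) x 84 (y) mm inside, tape 8 mm wide; origin at its centre on the table, x along its long side. Looks the same either way round. The third, empty one; not used.
- cabinet_drawer0 (a joint): How far the drawer of the low white cabinet is open, m: 0 shut, it starts between 0.125 and 0.155; it slides freely (about 1 N).
- drawer_floor (a point): Centre of the drawer's whole inner floor (22 mm above the table); moves with the drawer; x points into the cabinet, y to its left, z up. Inside 195 (x) x 198 (y) mm, walls 46 mm high, front panel top 56 mm above the floor. The white cabinet (240 x 240 x 90 mm high) covers the floor beyond x = joint value - 0.1035 m, so it is open from x = -0.0975 m to there.
- bracket: Bystander: white plastic L-bracket with two round eyes, base 60 x 90 mm, 76 mm tall. Origin: centre of the underside.
- jar: Bystander: amber glass jar with black cap, 56 mm diameter, 85 mm tall. Origin: centre of the underside.
- wrench: Bystander: steel wrench lying flat, 160 mm long along its x. Origin: centre of the underside.
- camera_head: Bystander: black camera cube 60 x 50 x 50 mm with a 30 mm lens barrel on its -x face. Origin: centre of the underside.
Things that resemble listed ones, but are neither listed nor needed, are in the scene too. What is shaped like the mount but purple is not meant.

How it is judged (in metres and radians):
On the way, in this order (a step that is already met when the one before it is completed fails the run):
1. the driver lies in the drawer, let go (x of driver_tip in the frame of drawer_floor between -0.1 and 0.1 m and y of driver_tip in the frame of drawer_floor between -0.1 and 0.1 m and z of driver_tip in the frame of drawer_floor between 0 and 0.03 m and x of driver_butt in the frame of drawer_floor between -0.1 and 0.1 m and y of driver_butt in the frame of drawer_floor between -0.1 and 0.1 m and z of driver_butt in the frame of drawer_floor between 0 and 0.03 m and contact force between the fingers and driver below 0.1 N and linear speed of driver below 0.03 m/s), for 0.2 s.
2. the mount stands inside the outline the driver was on (horizontal distance between mount and mark_work below 0.01 m and angle between the x axis of mount and the x axis of mark_work, either way round below 0.15 rad), for 0.2 s.
At the end, for the whole second after the job is handed in: The driver lies at rest in the drawer, both ends between the walls and less than 30 mm above its floor; the mount stands at rest and upright on the table, its centre within 10 mm of the centre of the outline the driver was on and its long side within 0.15 rad of the outline's, either way round (all of step 2 and x of driver_tip in the frame of drawer_floor between -0.1 and 0.1 m and y of driver_tip in the frame of drawer_floor between -0.1 and 0.1 m and z of driver_tip in the frame of drawer_floor between 0 and 0.03 m and x of driver_butt in the frame of drawer_floor between -0.1 and 0.1 m and y of driver_butt in the frame of drawer_floor between -0.1 and 0.1 m and z of driver_butt in the frame of drawer_floor between 0 and 0.03 m and linear speed of each of mount, driver below 0.02 m/s and height (world z) of mount below 0.004 m and angle between mount's own z axis and vertical below 0.05 rad); the robot touches nothing.
It fails at once if the mount is lifted more than 6 mm off the table (height (world z) of mount above 0.006 m).
It fails at once if the mount is tipped by more than 0.15 rad (angle between mount's own z axis and vertical above 0.15 rad).
It fails at once if the driver is dropped (falls free faster than 0.9 m/s, a fall of about 40 mm) (contact force between the fingers and driver below 0.05 N and linear speed of driver above 0.9 m/s).
It fails at once if a bystander (bracket, jar, wrench, camera head) is moved more than 25 mm (distance of any of bracket, jar, wrench, camera_head from where it was at the start of the episode above 0.025 m).
It also fails if it takes over 61 s, if anything falls off the work surface, if the arm or the gripper's body presses on something with over 40 N, if the wrist force passes 120 N, or if a joint passes its speed limit or range.

### The arm

A 6-joint arm with a two-finger parallel gripper is mounted at the origin on the work surface. World frame = base frame: x ahead of the robot, y to its left, z up, the work surface at z = 0. Lengths are in m, angles in degrees, forces in N, time in s.
With the tool pointing down it reaches from about 0.35 to 0.875 m from the base axis. Payload 4.2 kg.
Tool frame: the origin (TCP) lies midway between the tips of the shut fingers; the grasp point (between the pads) lies 19 mm behind it; z points along the fingers, x is the direction in which the jaws open and shut, and the axes are right-handed (so a half turn about z gives the same grasp; the last joint's range is limited). The gripper opens to 87 mm and grips with 3 to 60 N. Pads are 19 mm wide; open, the fingers measure 117 mm over their backs; the gripper's body (75 mm by 190 mm) begins 51 mm behind the grasp point.
Start: joints at [-49.985, 22.042, 0.453, 0, -68.411, -14.817], TCP at [0.266, -0.565, 0.223] pointing down, gripper open.
Joint ranges: [-179.83, 179.83], [-69.29, 118.12], [-61.27, 80.66], [-181.25, 117.63], [-171.15, -9.14], [-177.46, 177.46]. Speed limits (degrees/s): [159.86, 159.86, 180, 180, 180, 180].

### API

Orientations are given as a 3x3 rotation matrix whose columns are the frame's x, y, z axes.
In Python, from station import sense, capture, finish_job, find_in gives the robot as it stands.
- The arm moves only by the shell command python3 -m creep 'ROWS'. ROWS is JSON, a list of rows, each a list of 7 numbers: the shift along the tool's x, y, z in mm, then the turn, a rotation vector about the tool's x, y, z in degrees, then the opening, from 0 (shut) to 1 (fully open). A call has exactly 10 rows; each row shifts and turns the commanded pose from where the row before left it, along the tool's axes as they then stand; what a row does not reach is not made up. A row lasts 1/8 s, in which the tool goes at most 62.5 mm and 10.7 degrees, less where a joint would pass 70% of its speed; a pose out of reach is approached as far as the arm can. A call with a gripper value outside its range is refused whole. The fingers move at their own pace and stop on an object; the grip force is fixed at half the most. Time passes only in rows, so rows that do not move let the fingers close, or fill a call up. It gives the time, the measured TCP pose, the force and the opening at its end, in the units of the state.
- sense(): the state, without advancing time (a new reading comes with each control period).
- capture(name): name is "scene" or "top" or "wrist"; returns a dict with "color" (420x560x3 uint8, blue, green, red), "vertical_fov" (degrees; the focal length in pixels is half the picture's height over the tangent of half this angle, whatever the lens; pixels are square), "cx", "cy" (the principal point, pixels), "k1" (the pictures are not rectified: a ray, as slopes to the right and down, at radius r is drawn at 1 + k1 r^2 times it, then the intrinsics apply), "R" (3x3) and "t" (3): a world point X has camera coordinates R X + t. Camera axes: x right, y down, z forward; pixel columns grow to the right and rows downward; lengths in m; the calibration is good to about 2 mm. A picture is of the moment at which its call begins. There is no depth.
- finish_job(): hands the job in, once; it reports no verdict.
Trained networks look in the newest picture that a camera, given by its name, has taken for a name from the list of things; names that differ only in an ending like _2 or _b are one class to them, and where a whole thing is asked for, a point or a joint stands for the part that bears it (a point fixed in the world has none). Each returns a list of dicts, best first, with "p" (0 to 1); they miss things now and then, are a little off and sometimes report something else, mostly with a low value. They report only what shows in the picture. A call takes as long as a camera call. They do not tell look-alikes from the thing itself.
- find_in(camera, name): "xy" ([column, row] in pixels, amid what is visible of it).
The state is a dict: "time_s": time; "joints": joint angles; "joint_velocities": joint speeds; "effort": joint torques, N m; "tcp_pos": TCP position; "ee_rot": TCP orientation; "wrist_force": force on the tool from outside, world axes, zero at the start; "moment": the same for the moment, N m; "gripper_width": opening from 0.0 (shut) to 1.0 (fully open).
Only numpy, scipy, OpenCV 4.12 (cv2) and the standard library are available. Lean on these libraries where they do the work, as an engineer would, in place of code of your own. Each camera call takes 0.05 s, during which the arm holds its last target. There are 200 camera calls.

## Working session

There is one attempt and no reset: what is moved stays moved. The work goes in short steps, Python scripts to look and compute and a shell command to move; the robot and the scene stay as the last step left them, time stands still between calls to the robot, and variables do not carry over. Pictures are saved under pics/ and viewed, about 8 in all and at most 12, crops included, and the job is handed in when it is done.

```bash
ls; mkdir -p pics; cat > h.py <<'E'
import numpy as np, cv2
from station import sense, capture, find_in
def K(c):
    f=c["color"].shape[0]/2/np.tan(np.radians(c["vertical_fov"])/2); return f
def px2w(c,uv,z):
    f=K(c); d=np.array([(uv[0]-c["cx"])/f,(uv[1]-c["cy"])/f]); s=d.copy()
    for _ in range(30): s=d/(1+c["k1"]*(s@s))
    R=np.array(c["R"]);t=np.array(c["t"]); o=-R.T@t; r=R.T@np.array([s[0],s[1],1])
    return o+r*(z-o[2])/r[2]
def w2px(c,X):
    p=np.array(c["R"])@np.array(X)+np.array(c["t"]); s=p[:2]/p[2]; s=s*(1+c["k1"]*(s@s))
    return s*K(c)+[c["cx"],c["cy"]]
E
python3 - <<'E'
from h import *
s=sense(); print({k:np.round(s[k],3).tolist() for k in("time_s","tcp_pos","ee_rot","gripper_width")})
for n in("top","scene"):
    c=capture(n); cv2.imwrite(f"pics/{n}0.png",c["color"]); print(n,c["vertical_fov"],np.round(-np.array(c["R"]).T@c["t"],3))
    for o in("mount","driver","driver_tip","driver_butt","mark_work","drawer_floor","bracket","jar","wrench","camera_head"):
        print(o,[(np.round(d["xy"]).tolist(),round(d["p"],2),np.round(px2w(c,d["xy"],0.01)[:2],3).tolist()) for d in find_in(n,o)[:4]])
E
```

```text
pics
{'time_s': 0.0, 'tcp_pos': [0.266, -0.565, 0.221], 'ee_rot': [[-0.426, 0.905, -0.001], [0.905, 0.426, 0.002], [0.002, -0.0, -1.0]], 'gripper_width': 1.001}
top 55.156062665018204 [ 0.441 -0.021  1.095]
mount [([276.0, 223.0], 0.74, [0.465, 0.023]), ([225.0, 281.0], 0.62, [0.307, 0.157])]
driver [([340.0, 220.0], 0.8, [0.476, -0.151]), ([234.0, 143.0], 0.7, [0.683, 0.141]), ([276.0, 223.0], 0.29, [0.467, 0.023])]
driver_tip [([342.0, 222.0], 0.86, [0.472, -0.153]), ([335.0, 135.0], 0.58, [0.707, -0.134])]
driver_butt [([344.0, 222.0], 0.56, [0.472, -0.161])]
mark_work [([322.0, 211.0], 0.64, [0.5, -0.102])]
drawer_floor [([183.0, 185.0], 0.78, [0.566, 0.279])]
bracket [([387.0, 137.0], 0.62, [0.706, -0.276])]
jar [([284.0, 138.0], 0.87, [0.7, 0.006])]
wrench [([233.0, 141.0], 0.58, [0.69, 0.146])]
camera_head [([334.0, 136.0], 0.71, [0.706, -0.132])]
scene 51.07391360467585 [ 1.158 -0.261  1.148]
mount [([293.0, 154.0], 0.78, [0.294, 0.164]), ([276.0, 209.0], 0.67, [0.472, 0.022]), ([221.0, 228.0], 0.41, [0.468, -0.158])]
driver [([222.0, 228.0], 0.7, [0.467, -0.154])]
driver_tip [([217.0, 229.0], 0.74, [0.468, -0.168])]
driver_butt [([221.0, 230.0], 0.65, [0.474, -0.158])]
mark_work [([242.0, 239.0], 0.75, [0.53, -0.114])]
drawer_floor [([362.0, 195.0], 0.87, [0.534, 0.29])]
bracket [([212.0, 308.0], 0.94, [0.695, -0.263])]
jar [([301.0, 263.0], 0.58, [0.672, 0.014])]
wrench [([343.0, 250.0], 0.91, [0.684, 0.143])]
camera_head [([255.0, 289.0], 0.85, [0.693, -0.138]), ([223.0, 227.0], 0.47, [0.467, -0.148])]
```

```bash
python3 - <<'E'
import cv2
a=cv2.imread("pics/top0.png");cv2.imwrite("pics/top0c.png",cv2.resize(a[90:330,130:450],None,fx=2.5,fy=2.5,interpolation=cv2.INTER_CUBIC))
a=cv2.imread("pics/scene0.png");cv2.imwrite("pics/scene0c.png",cv2.resize(a[110:350,130:450],None,fx=2.5,fy=2.5,interpolation=cv2.INTER_CUBIC))
E
```

```text
(no output)
```

View pics/top0c.png

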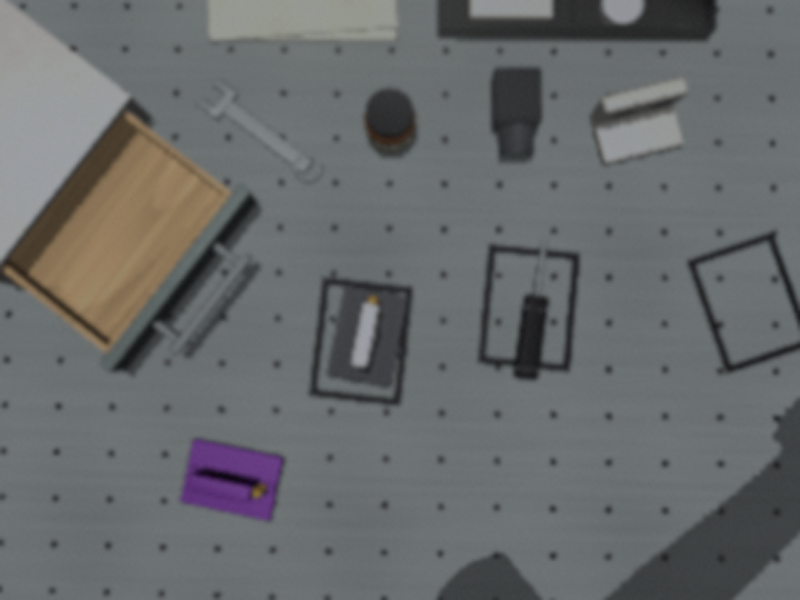

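View pics/scene0c.png

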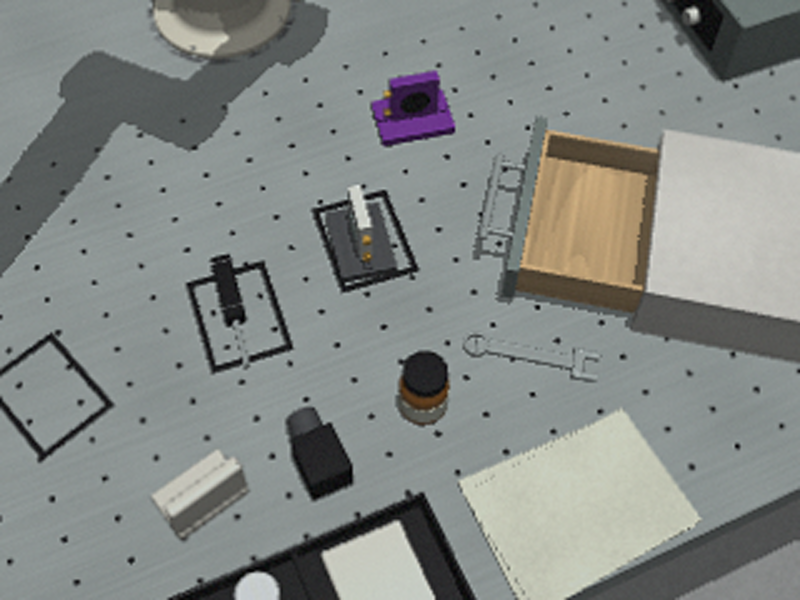

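The drawer is at crop (130,240). The driver, handle (530,335) and tip (543,245), lies on the outline at (530,308), which makes that one mark_work.
- **Mount candidates:** the dark-grey one at crop (365,325), standing in the park outline, and the purple decoy at (232,480). I choose the grey one.
- **Driver:** there is only one. The black camera head at (516,110) and the wrench at (265,130) are not it.

```bash
python3 - <<'E'
from h import *
c=capture("top")
P=lambda x,y,z:px2w(c,(x/2.5+130-.3,y/2.5+90-.3),z)
def sh(n,*p):
    print(n,[np.round(q[:2],3).tolist() for q in p]); return p
m=sh("work",P(491,247,0),P(578,255,0),P(568,369,0),P(482,360,0))
print(np.mean(m,0), [np.linalg.norm(m[i]-m[(i+1)%4]).round(3) for i in range(4)])
d=(m[0]-m[3]+m[1]-m[2]);print("yaw long",np.degrees(np.arctan2(d[1],d[0])))
d=sh("driver butt,front,tip",P(525,377,.024),P(537,298,.024),P(543,245,.012)); v=d[1]-d[0];print(np.linalg.norm(v),np.degrees(np.arctan2(v[1],v[0])),(d[0]+d[1])/2)
b=sh("mount base",P(341,283,.014),P(408,293,.014),P(392,387,.014),P(328,377,.014)); print(np.mean(b,0),[np.linalg.norm(b[i]-b[(i+1)%4]).round(3) for i in range(4)])
sh("upright ends",P(372,300,.084),P(360,368,.084))
w=sh("drawer walltop outer: L back,L front,R front,R back",P(5,272,.068),P(107,352,.068),P(232,195,.068),P(130,112,.068))
f=sh("front panel top outer",P(115,368,.078),P(255,198,.078))
for p,q in((w[1],w[2]),(f[0],f[1]),(w[1],w[0]),(w[2],w[3])): v=q-p;print(np.linalg.norm(v).round(3),np.degrees(np.arctan2(v[1],v[0])).round(1))
E
```

```text
work [[0.562, -0.112], [0.554, -0.207], [0.43, -0.196], [0.439, -0.103]]
[ 0.49647047 -0.15461244  0.        ] [np.float64(0.095), np.float64(0.125), np.float64(0.093), np.float64(0.124)]
yaw long -4.529623367031046
driver butt,front,tip [[0.422, -0.147], [0.505, -0.159], [0.564, -0.167]]
0.08480477607794897 -8.36159776503502 [ 0.46354306 -0.15316869  0.024     ]
mount base [[0.52, 0.05], [0.51, -0.022], [0.409, -0.006], [0.418, 0.063]]
[0.46402612 0.02112678 0.014     ] [np.float64(0.073), np.float64(0.102), np.float64(0.069), np.float64(0.102)]
upright ends [[0.498, 0.014], [0.429, 0.025]]
drawer walltop outer: L back,L front,R front,R back [[0.523, 0.398], [0.441, 0.287], [0.606, 0.162], [0.693, 0.272]]
front panel top outer [[0.425, 0.275], [0.601, 0.136]]
0.207 -37.4
0.225 -38.4
0.138 53.7
0.14 51.7
```

```bash
python3 -m creep '[[36,44.3,4,0,0,0,1],[36,44.3,4,0,0,0,1],[36,44.3,4,0,0,0,1],[36,44.3,4,0,0,0,1],[36,44.3,4,0,0,0,1],[36,44.3,4,0,0,0,1],[36,44.3,4,0,0,0,1],[36,44.3,4,0,0,0,1],[0,0,4,0,0,10,1],[0,0,4,0,0,10,1]]'
```

```text
time_s: 2.4
tcp_pos: [0.4646, -0.153, 0.1826]
ee_rot: [[-0.087, 0.996, 0.0], [0.996, 0.087, -0.0], [-0.0, 0.0, -1.0]]
wrist_force: [0.7, 0.8, 0.6]
gripper_width: 1.001
```

```bash
python3 -m creep '[[0,0,4,0,0,7,1],[0,0,4,0,0,6.6,1],[0,0,0,0,0,0,0.75],[0,0,0,0,0,0,0.75],[0,0,0,0,0,0,0.75],[0,0,0,0,0,0,0.75],[0,0,0,0,0,0,0.75],[0,0,0,0,0,0,0.75],[0,0,0,0,0,0,0.75],[0,0,0,0,0,0,0.75]]'
python3 - <<'E'
from h import *
c=capture("wrist"); cv2.imwrite("pics/w1.png",c["color"])
s=sense(); print(np.round(s["tcp_pos"],4),np.round(s["ee_rot"],3).tolist(),np.round(s["joints"],1))
for n,X in(("handle",[.4635,-.153,.024]),("butt",[.422,-.147,.012]),("tip",[.564,-.167,.012])): print(n,w2px(c,X))
for o in("driver_tip","driver_butt","driver"): print(o,[(np.round(d["xy"]).tolist(),round(d["p"],2),np.round(px2w(c,d["xy"],0.012)[:2],3).tolist()) for d in find_in("wrist",o)[:3]])
E
```

```text
time_s: 3.65
tcp_pos: [0.4642, -0.154, 0.1745]
ee_rot: [[0.146, 0.989, -0.0], [0.989, -0.146, 0.0], [0.0, -0.0, -1.0]]
wrist_force: [0.0, 0.3, -0.3]
gripper_width: 0.746
[ 0.4642 -0.154   0.1746] [[0.146, 0.989, 0.0], [0.989, -0.146, -0.0], [-0.0, 0.0, -1.0]] [  0.7  11.3 -22.3   0.  -56.4 -99.1]
handle [281.14164529 192.13358982]
butt [281.06740108 150.33452269]
tip [281.62739026 275.22406971]
driver_tip [([282.0, 190.0], 0.83, [0.463, -0.153])]
driver_butt [([283.0, 192.0], 0.62, [0.466, -0.151])]
driver [([280.0, 190.0], 0.67, [0.464, -0.154])]
```

View pics/w1.png

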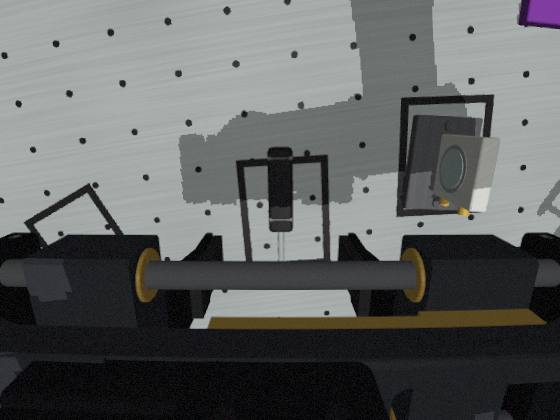

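The wrist view shows the driver handle at (281,150–231), matching the projection, with the grey mount at (450,160) and the outline around the driver. I'll descend and grip.

```bash
python3 -m creep '[[0,0,40,0,0,0,0.75],[0,0,40,0,0,0,0.75],[0,0,40,0,0,0,0.75],[0,0,30,0,0,0,0.75],[0,0,12,0,0,0,0.75],[0,0,7,0,0,0,0.75],[0,0,0,0,0,0,0.75],[0,0,0,0,0,0,0],[0,0,0,0,0,0,0],[0,0,0,0,0,0,0]]'
```

```text
time_s: 5.1
tcp_pos: [0.4644, -0.154, 0.006]
ee_rot: [[0.146, 0.989, 0.001], [0.989, -0.146, 0.0], [0.0, 0.001, -1.0]]
wrist_force: [-0.8, -1.1, -0.3]
gripper_width: 0.495
```

```bash
python3 -m creep '[[0,0,0,0,0,0,0],[0,0,0,0,0,0,0],[0,0,0,0,0,0,0],[0,0,0,0,0,0,0],[0,0,-10,0,0,0,0],[0,0,-30,0,0,0,0],[0,0,-40,0,0,0,0],[0,0,-40,0,0,0,0],[0,0,-30,0,0,0,0],[0,0,0,0,0,0,0]]'
```

```text
time_s: 6.35
tcp_pos: [0.4656, -0.1541, 0.1584]
ee_rot: [[0.146, 0.989, 0.006], [0.989, -0.146, -0.0], [0.001, 0.006, -1.0]]
wrist_force: [-0.6, 0.9, -0.3]
gripper_width: 0.3
```

```bash
python3 -m creep '[[49.2,0.2,0,0,0,0,0],[49.2,0.2,0,0,0,0,0],[49.2,0.2,0,0,0,0,0],[49.2,0.2,0,0,0,0,0],[49.2,0.2,0,0,0,0,0],[49.2,0.2,0,0,0,0,0],[49.2,0.2,0,0,0,0,0],[49.2,0.2,0,0,0,0,0],[49.2,0.2,0,0,0,0,0],[0,0,0,0,0,9.7,0]]'
```

```text
time_s: 7.6
tcp_pos: [0.5301, 0.2866, 0.1534]
ee_rot: [[0.312, 0.95, -0.002], [0.95, -0.312, -0.001], [-0.002, -0.002, -1.0]]
wrist_force: [0.1, -0.7, -1.8]
gripper_width: 0.295
```

```bash
python3 -m creep '[[0,0,0,0,0,9.7,0],[0,0,0,0,0,9.7,0],[0,0,0,0,0,0,0],[0,0,0,0,0,0,0],[0,0,0,0,0,0,0],[0,0,0,0,0,0,0],[0,0,0,0,0,0,0],[0,0,0,0,0,0,0],[0,0,0,0,0,0,0],[0,0,0,0,0,0,0]]'
python3 - <<'E'
from h import *
s=sense(); print(np.round(s["tcp_pos"],4),np.round(s["ee_rot"],3).tolist(),np.round(s["joints"],1))
for n in("wrist","scene"):
    c=capture(n); im=c["color"].copy()
    # predicted inner drawer corners (wall tops) & planned driver at floor
    F=np.array([.5235,.2245]);a=np.radians(52.5);ux=np.array([np.cos(a),np.sin(a)]);uy=np.array([-ux[1],ux[0]])
    for x,y in((0,.099),(0,-.099),(.134,.099),(.134,-.099)):
        cv2.circle(im,tuple(int(v) for v in w2px(c,[*(F+ux*x+uy*y),.068])),3,(0,0,255),1)
    for y in(.075,-.015,-.075):
        cv2.circle(im,tuple(int(v) for v in w2px(c,[*(F+ux*.0525+uy*y),.034])),3,(0,255,0),1)
    if n=="scene": im=cv2.resize(im[110:290,240:480],None,fx=2.5,fy=2.5)
    cv2.imwrite(f"pics/d_{n}.png",im)
c=capture("top");cv2.imwrite("pics/top1.png",c["color"])
E
```

```text
time_s: 8.85
tcp_pos: [0.5306, 0.2838, 0.1556]
ee_rot: [[0.609, 0.793, 0.0], [0.793, -0.609, -0.0], [-0.0, 0.0, -1.0]]
wrist_force: [0.2, 0.2, -0.9]
gripper_width: 0.292
[0.5306 0.2838 0.1556] [[0.609, 0.793, 0.0], [0.793, -0.609, -0.0], [-0.0, 0.0, -1.0]] [  43.5   22.9   -8.4    0.   -58.7 -171. ]
```

View pics/d_wrist.png

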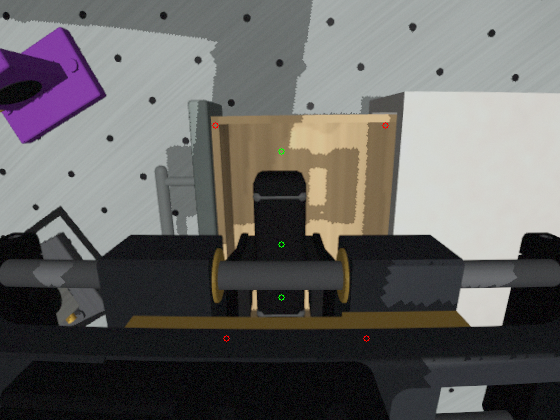

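View pics/d_scene.png

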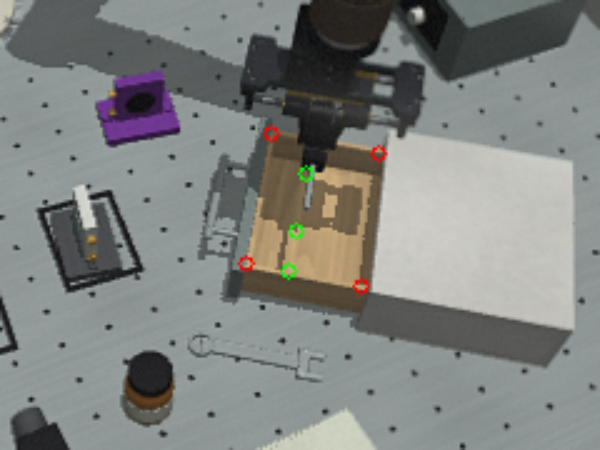

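The wrist view shows the held driver (column 281, butt row ~172) inside the drawer, which spans columns 215–395. The planned resting points (green) lie on the visible drawer floor in both views, so I'll lower it.

```bash
python3 -m creep '[[0,0,40,0,0,0,0],[0,0,40,0,0,0,0],[0,0,25,0,0,0,0],[0,0,12,0,0,0,0],[0,0,6,0,0,0,0],[0,0,3,0,0,0,0],[0,0,0,0,0,0,0],[0,0,0,0,0,0,0],[0,0,0,0,0,0,0],[0,0,0,0,0,0,0]]'
```

```text
time_s: 10.25
tcp_pos: [0.5307, 0.2838, 0.0298]
ee_rot: [[0.609, 0.793, 0.0], [0.793, -0.609, 0.0], [0.0, 0.0, -1.0]]
wrist_force: [-0.2, 0.6, -1.4]
gripper_width: 0.296
```

```bash
python3 -m creep '[[0,0,1.5,0,0,0,0],[0,0,0,0,0,0,0],[0,0,0,0,0,0,0.55],[0,0,0,0,0,0,0.55],[0,0,0,0,0,0,0.55],[0,0,0,0,0,0,0.55],[0,0,0,0,0,0,0.55],[0,0,0,0,0,0,0.55],[0,0,-15,0,0,0,0.55],[0,0,-30,0,0,0,0.55]]'
```

```text
time_s: 11.5
tcp_pos: [0.5301, 0.2833, 0.0732]
ee_rot: [[0.609, 0.793, -0.002], [0.793, -0.609, -0.002], [-0.003, -0.0, -1.0]]
wrist_force: [-0.8, 1.0, 0.6]
gripper_width: 0.548
```

```bash
python3 -m creep '[[0,0,-40,0,0,0,0.6],[0,0,-40,0,0,0,0.6],[0,0,-30,0,0,0,0.6],[0,0,0,0,0,-10,0.6],[0,0,0,0,0,-10,0.6],[0,0,0,0,0,-9.1,0.6],[-55,0,0,0,0,0,0.6],[-55,0,0,0,0,0,0.6],[-55,0,0,0,0,0,0.6],[-55,0,0,0,0,0,0.6]]'
python3 - <<'E'
from h import *
s=sense(); print(np.round(s["tcp_pos"],4),np.round(s["ee_rot"],3).tolist(),np.round(s["joints"],1))
a=cv2.imread("pics/top1.png")[150:270,230:390]
c=capture("top");b=c["color"]
cv2.imwrite("pics/chk.png",np.hstack([cv2.resize(a,None,fx=2.5,fy=2.5,interpolation=cv2.INTER_CUBIC),cv2.resize(b[120:240,120:280],None,fx=2.5,fy=2.5,interpolation=cv2.INTER_CUBIC)]))
E
```

```text
time_s: 12.75
tcp_pos: [0.4982, 0.0646, 0.1844]
ee_rot: [[0.145, 0.989, 0.002], [0.989, -0.145, 0.001], [0.001, 0.002, -1.0]]
wrist_force: [0.6, -0.5, 0.3]
gripper_width: 0.599
[0.4982 0.0646 0.1844] [[0.145, 0.989, 0.002], [0.989, -0.145, 0.001], [0.001, 0.002, -1.0]] [  25.9   12.   -19.8    0.   -58.1 -124.3]
```

View pics/chk.png

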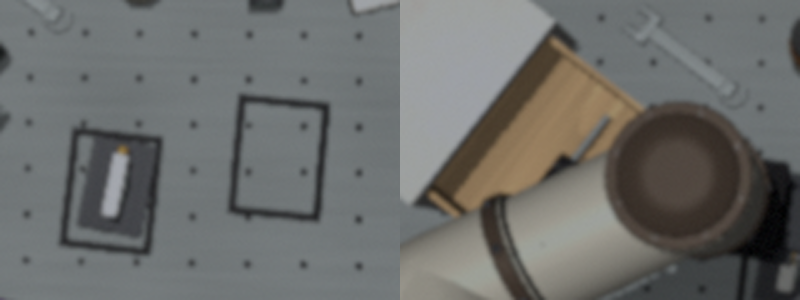

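The left crop shows the grey mount (113,185) and the now-empty work outline (278,157). The right crop shows the driver lying in the drawer, with its shaft from (565,165) to (608,120). Next I'll measure the outline and the mount precisely.

```bash
python3 - <<'E'
from h import *
c=capture("top"); a=cv2.imread("pics/top1.png")
z=cv2.resize(a,None,fx=4,fy=4,interpolation=cv2.INTER_CUBIC); g=cv2.cvtColor(z,cv2.COLOR_BGR2GRAY)
def fit(thr,center,zh):
    m=(g<thr).astype(np.uint8); n,l,st,ce=cv2.connectedComponentsWithStats(m)
    i=[k for k in range(1,n) if st[k,4]>1500 and abs(ce[k]-np.array(center)*4).max()<50]
    for k in i:
        cnt=cv2.findContours((l==k).astype(np.uint8),cv2.RETR_EXTERNAL,cv2.CHAIN_APPROX_NONE)[0][0][:,0,:]
        W=np.array([px2w(c,((p[0]+.5)/4-.5,(p[1]+.5)/4-.5),zh)[:2]*1000 for p in cnt],np.float32)
        r=cv2.minAreaRect(W); B=cv2.boxPoints(r); e=B[1]-B[0]; f=B[2]-B[1]; L=e if np.hypot(*e)>np.hypot(*f) else f
        print(thr,st[k,4],np.round(r[0],1),np.round(r[1],1),"yaw",round((np.degrees(np.arctan2(L[1],L[0]))+90)%180-90,1))
for t in(50,65,80): print("work");fit(t,(341,213),0)
for t in(70,80,90): print("mount/park");fit(t,(275,224),0)
c=capture("wrist"); cv2.imwrite("pics/w2.png",c["color"])
E
```

```text
work
work
65 4597 [ 494.6 -153.4] [ 98.2 130.9] yaw -5.0
work
80 6935 [ 494.3 -153.2] [101.1 134.2] yaw -4.9
mount/park
70 6385 [458.5  28.1] [ 98.7 130.5] yaw -5.9
70 4042 [460.4  23. ] [64.5 92.4] yaw -8.3
mount/park
80 18033 [460.5  28.1] [100.4 136.1] yaw -5.9
mount/park
90 20587 [460.7  27.8] [102.5 138.8] yaw -5.8
```

View pics/w2.png

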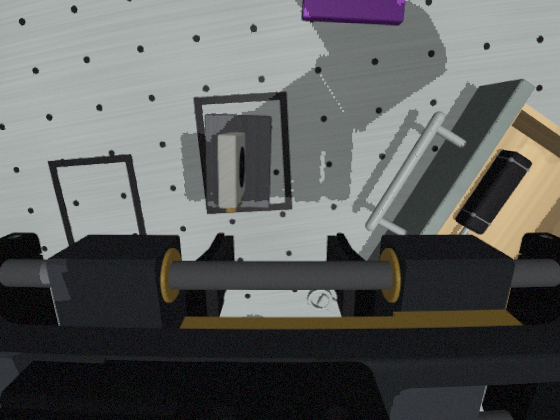

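```bash
python3 - <<'E'
from h import *
c=capture("wrist")
b=[px2w(c,p,.014)[:2]*1000 for p in((206,114),(271,117),(270,208),(209,207))]
u=[px2w(c,p,.084)[:2]*1000 for p in((219,132),(244,133),(241,209),(218,208))]
for q in(b,u):
    q=np.array(q);d=q[2]-q[1]+q[3]-q[0];print(q.round(0).tolist(),q.mean(0).round(1),np.linalg.norm(d)/2,np.degrees(np.arctan2(d[1],d[0])))
E
python3 - <<'E'
import cv2
a=cv2.imread("pics/w2.png")[85:225,180:310];cv2.imwrite("pics/w2c.png",cv2.resize(a,None,fx=4,fy=4,interpolation=cv2.INTER_CUBIC))
E
```

```text
[[408.0, -0.0], [421.0, 66.0], [518.0, 50.0], [507.0, -18.0]] [463.6  24.3] 99.36585292407287 -9.774226569398257
[[428.0, 23.0], [432.0, 43.0], [496.0, 29.0], [492.0, 9.0]] [462.3  26.2] 65.82892764098023 -12.295357199687666
```

View pics/w2c.png

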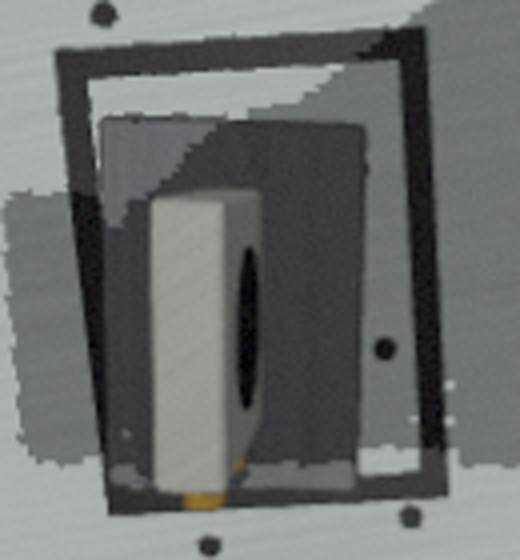

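The crop shows the mount's base inside the park outline and the upright's top face at crop (190,345). That agrees with the top-view fit to about 2 mm: mount ≈ (0.463, 0.023), yaw ≈ −9.3°. Outline target: (0.4945, −0.1535), yaw −5°.

```bash
python3 -c "
from h import *
s=sense();p=s['tcp_pos'];R=np.array(s['ee_rot']);print(p,R.T@(np.array([.463,.0227,.12])-p)*1000)"
```

```text
[0.49869181 0.06532489 0.18433298] [-47.50871324 -29.11739042  64.22319522]
```

```bash
python3 -m creep '[[-24,-14.5,12,0,0,0,0.6],[-23.5,-14.5,12,0,0,0.9,0.6],[0,0,10,0,0,0,0.6],[0,0,10,0,0,0,0.6],[0,0,10,0,0,0,0.6],[0,0,0,0,0,0,0.6],[0,0,0,0,0,0,0.6],[0,0,0,0,0,0,0.6],[0,0,0,0,0,0,0.6],[0,0,0,0,0,0,0.6]]'
python3 - <<'E'
from h import *
c=capture("wrist"); im=c["color"].copy()
a=np.radians(-9.3);R=np.array([[np.cos(a),-np.sin(a)],[np.sin(a),np.cos(a)]])
for hx,hy,z,col in((50,35,.014,(0,0,255)),(32,8,.084,(0,255,0))):
    q=[w2px(c,[*(np.array([.463,.0227])+R@np.array([sx*hx,sy*hy])/1000),z]) for sx,sy in((1,1),(1,-1),(-1,-1),(-1,1))]
    cv2.polylines(im,[np.int32(np.round(q))],True,col,1)
cv2.imwrite("pics/w3.png",cv2.resize(im[60:330,130:430],None,fx=2,fy=2))
E
```

```text
time_s: 14.2
tcp_pos: [0.4629, 0.0234, 0.1292]
ee_rot: [[0.162, 0.987, 0.0], [0.987, -0.162, 0.0], [0.0, 0.0, -1.0]]
wrist_force: [0.2, -0.3, -0.5]
gripper_width: 0.598
```

View pics/w3.png

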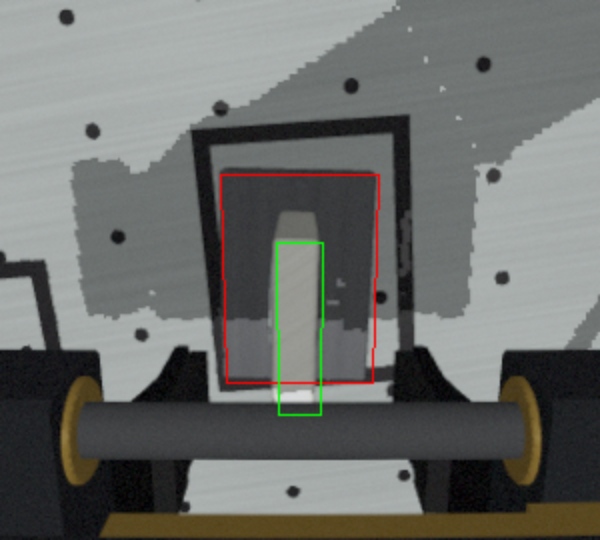

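The overlay (red base, green top) fits to about 2 mm; the mount sits slightly to −y and is turned about 1° more. I'll correct for that, descend and grip.

```bash
python3 -m creep '[[-1.7,0,35,0,0,0.8,0.6],[0,0,30,0,0,0,0.6],[0,0,25,0,0,0,0.6],[0,0,12,0,0,0,0.6],[0,0,5,0,0,0,0.6],[0,0,0,0,0,0,0.6],[0,0,0,0,0,0,0],[0,0,0,0,0,0,0],[0,0,0,0,0,0,0],[0,0,0,0,0,0,0]]'
```

```text
time_s: 15.5
tcp_pos: [0.4627, 0.0218, 0.0222]
ee_rot: [[0.175, 0.985, 0.0], [0.985, -0.175, 0.0], [0.0, 0.0, -1.0]]
wrist_force: [-0.6, 0.2, 0.2]
gripper_width: 0.233
```

```bash
python3 -m creep '[[0,0,0,0,0,0,0],[0,0,0,0,0,0,0],[0,0,0,0,0,0,0],[0,0,0,0,0,0,0],[0,0,0,0,0,0,0],[0,0,0,0,0,0,0],[0,0,0,0,0,0,0],[0,0,0,0,0,0,0],[0,0,0,0,0,0,0],[0,0,0,0,0,0,0]]'
python3 -c "
from h import *
s=sense();p=s['tcp_pos'];R=np.array(s['ee_rot']);print(p,R.round(3).tolist(),R.T@(np.array([.4945+.0015,-.1535,.022])-p)*1000, s['joints'])"
```

```text
time_s: 16.75
tcp_pos: [0.4626, 0.0216, 0.0221]
ee_rot: [[0.175, 0.985, -0.0], [0.985, -0.175, -0.0], [-0.0, -0.0, -1.0]]
wrist_force: [-1.2, -1.3, 4.8]
gripper_width: 0.183
[0.46255601 0.02162594 0.02214827] [[0.175, 0.985, -0.0], [0.985, -0.175, -0.0], [-0.0, -0.0, -1.0]] [-166.54743525   63.63599995    0.16779749] [ 2.28675966e+01  2.17607357e+01 -3.59688345e+01  8.52835576e-03
 -3.22791471e+01 -1.22974468e+02]
```

```bash
python3 -m creep '[[-4,1.5,0,0,0,0,0],[-8,3,0,0,0,0,0],[-9.5,3.6,0,0,0,0,0],[-9.5,3.6,0,0,0,0,0],[-9.5,3.6,0,0,0,0,0],[-9.5,3.6,0,0,0,0,0],[-9.5,3.6,0,0,0,0,0],[-9.5,3.6,0,0,0,0,0],[-8,3,0,0,0,0,0],[-4,1.5,0,0,0,0,0]]'
```

```text
time_s: 18.0
tcp_pos: [0.4787, -0.0641, 0.0222]
ee_rot: [[0.176, 0.984, 0.0], [0.984, -0.176, 0.0], [0.0, 0.0, -1.0]]
wrist_force: [-0.4, 5.6, 5.9]
gripper_width: 0.183
```

```bash
python3 -m creep '[[-4,1.5,0,0,0,0,0],[-9,3.4,0,0,0,0,0],[-11,4.2,0,0,0,0,0],[-11,4.2,0,0,0,0,0],[-11,4.2,0,0,0,0,0],[-11,4.2,0,0,0,0,0],[-11,4.2,0,0,0,0,0],[-9.5,3.6,0,0,0,0,0],[-4,1.5,0,0,0,0,0],[0,0,0,0,0,-2,0]]'
```

```text
time_s: 19.25
tcp_pos: [0.4946, -0.1503, 0.0222]
ee_rot: [[0.141, 0.99, 0.0], [0.99, -0.141, -0.0], [-0.0, 0.0, -1.0]]
wrist_force: [-0.1, -0.7, 3.8]
gripper_width: 0.182
```

```bash
python3 -m creep '[[0,0,0,0,0,-2,0],[0,0,0,0,0,-1.2,0],[0,0,0,0,0,0,0],[0,0,0,0,0,0,0],[0,0,0,0,0,0,0],[0,0,0,0,0,0,0],[0,0,0,0,0,0,0],[0,0,0,0,0,0,0],[0,0,0,0,0,0,0],[0,0,0,0,0,0,0]]'
python3 - <<'E'
from h import *
c=capture("wrist"); im=c["color"].copy()
a=np.radians(-5);R=np.array([[np.cos(a),-np.sin(a)],[np.sin(a),np.cos(a)]])
for hx,hy,z,col in((50,35,.014,(0,0,255)),(57,42,0,(0,255,0))):
    q=[w2px(c,[*(np.array([.4945,-.1535])+R@np.array([sx*hx,sy*hy])/1000),z]) for sx,sy in((1,1),(1,-1),(-1,-1),(-1,1))]
    cv2.polylines(im,[np.int32(np.round(q))],True,col,1)
cv2.imwrite("pics/w4.png",cv2.resize(im[60:330,130:430],None,fx=2,fy=2))
s=sense();p=s['tcp_pos'];R=np.array(s['ee_rot']);print(p,R.round(3).tolist(),s['wrist_force'])
E
```

```text
time_s: 20.5
tcp_pos: [0.4948, -0.1496, 0.0222]
ee_rot: [[0.085, 0.996, 0.0], [0.996, -0.085, -0.001], [-0.001, 0.0, -1.0]]
wrist_force: [0.9, -5.6, 5.0]
gripper_width: 0.182
[ 0.49480761 -0.14963356  0.02216765] [[0.085, 0.996, -0.0], [0.996, -0.085, -0.001], [-0.001, 0.0, -1.0]] [ 0.60398802 -5.01307993  4.49531678]
```

View pics/w4.png

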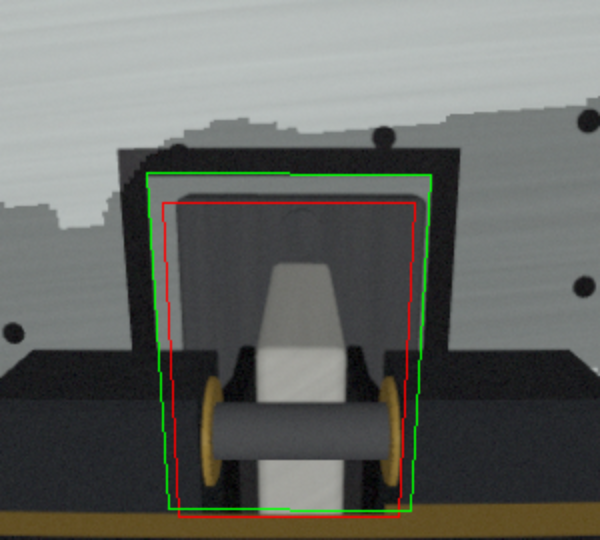

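The true inner outline coincides with the predicted green one. The base's near edge is at row 195 against 203, and it sits about 14 px right, so the mount is about 4 mm to +y and 2 mm short in x. I'll slide that and release.

```bash
python3 -m creep '[[-1.9,1.2,0,0,0,0,0],[-1.9,1.2,0,0,0,0,0],[0,0,0,0,0,0,0],[0,0,0,0,0,0,0],[0,0,0,0,0,0,0.5],[0,0,0,0,0,0,0.5],[0,0,0,0,0,0,0.5],[0,0,0,0,0,0,0.5],[0,0,0,0,0,0,0.5],[0,0,0,0,0,0,0.5]]'
```

```text
time_s: 21.8
tcp_pos: [0.4968, -0.1531, 0.022]
ee_rot: [[0.086, 0.996, -0.0], [0.996, -0.086, 0.0], [0.0, -0.0, -1.0]]
wrist_force: [0.2, 0.2, -1.2]
gripper_width: 0.5
```

```bash
python3 -m creep '[[0,0,0,0,0,0,0.5],[0,0,-15,0,0,0,0.5],[0,0,-30,0,0,0,0.5],[0,0,-40,0,0,0,0.5],[0,0,-40,0,0,0,0.5],[0,0,-40,0,0,0,0.5],[-40,40,0,0,0,0,0.5],[-50,20,0,0,0,0,0.5],[-50,0,0,0,0,0,0.5],[0,0,0,0,0,0,0.5]]'
python3 - <<'E'
from h import *
print(sense()["tcp_pos"])
im=capture("wrist")["color"]; c=capture("scene");s=c["color"].copy()
a=np.radians(-5);R=np.array([[np.cos(a),-np.sin(a)],[np.sin(a),np.cos(a)]])
q=[w2px(c,[*(np.array([.4945,-.1535])+R@np.array([sx*50,sy*35])/1000),.014]) for sx,sy in((1,1),(1,-1),(-1,-1),(-1,1))]
cv2.polylines(s,[np.int32(np.round(q))],True,(0,0,255),1)
cv2.imwrite("pics/end.png",np.vstack([im[0:270,60:560],cv2.resize(s[120:320,150:400],None,fx=1.6,fy=1.6)[:, :].copy() if 0 else cv2.resize(s[130:290,150:400],(500,320))]))
E
```

```text
time_s: 23.05
tcp_pos: [0.544, -0.3006, 0.1875]
ee_rot: [[0.09, 0.996, 0.0], [0.996, -0.09, -0.0], [-0.0, 0.0, -1.0]]
wrist_force: [-0.2, 0.5, -0.2]
gripper_width: 0.501
[ 0.54397152 -0.30055001  0.18747117]
```

View pics/end.png

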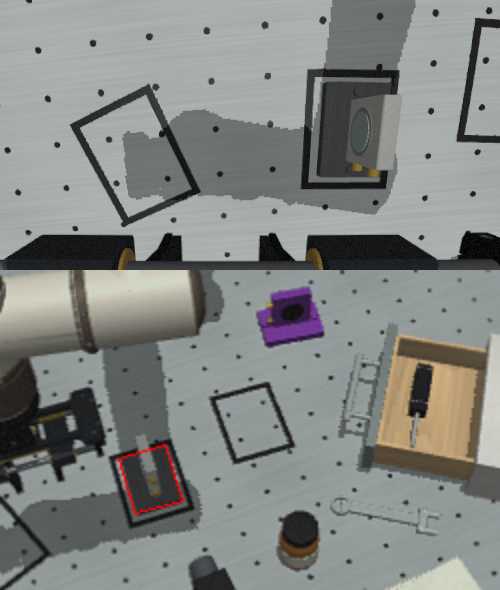

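The upper half shows the mount standing free, centred in its outline (350,130). The lower half shows its base matching the target rectangle (153,480), the driver flat in the drawer (420,400), and the jar and wrench in place. I'm handing in.

```bash
python3 -c "
from station import *
print(finish_job(), sense()['time_s'])"
```

```text
the job is handed in; nothing more can be done
the job is handed in; nothing more can be done
```

The job is handed in, after about 23 s of the 61 s allowed. I laid the driver on the floor of the open drawer and let go. Then I gripped the mount's upright just above its base plate, slid it along the table onto the work outline, turned it 5° to match, nudged it about 4 mm, released it and backed off.

- **Mount:** in the last pictures its base matches the target rectangle to within a few millimetres, judged by eye against the overlay. It is upright and nothing is touching it.
- **Driver:** it lies flat between the drawer walls, seen from the scene camera after release.
- **Bystanders:** the arm never went near them. The jar and wrench look unmoved in the last picture, but the bracket and camera head were not fully in view there.
- **Disagreements:** two estimates of the mount's starting pose differed by about 2 mm and 1–2°, and the close-up before release showed it 4 mm off. I corrected that 4 mm before letting go.

The hand-in reports no verdict, so I have no confirmation beyond these pictures.

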